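# Clear the assembly bench: sort parts to bins, stack modules on the spring lift

### The job

Clear the loose work off the bench: put the green terminal block, the red capacitor and the yellow ring core each into the blue bin whose label card has its colour. Stack the two electronic modules on the sprung lift, the large black one lying flat and squarely in the middle of the deck, then the smaller blue one squarely in the middle on top of it, long sides parallel; set the modules down, do not drop them.

Things in the scene. Friction and masses are not known exactly. Their poses are not given: they have to be found in the camera images.
- terminal: green pluggable terminal block with a row of screws, 50 (x) x 20 (y) x 22 mm high, lying on the bench, about 45 g. Origin at the centre of its underside, z up, x along its length. The lowest 16 mm is the full 20 mm wide; above that it is 12 mm wide (y from -10 to +2 mm).
- capacitor: red block-shaped film capacitor, 42 (x) x 22 (y) x 30 mm high, about 50 g. Origin at the centre of its underside, z up, x along its length.
- core: yellow ring core (toroid) lying flat, outer diameter 44 mm, hole 22 mm, 18 mm high, about 50 g. Origin at the centre of its underside, z up.
- drive: large electronic module: black case with a flat black lid (small white label) and silver fins at both ends, 102 (x, fins included) x 56 (y) x 40 mm high, 0.36 to 0.54 kg. Origin at the centre of its underside, z up, x along its length; flat-topped, grip it across its 56 mm width.
- controller: smaller electronic module: blue case with two black connector strips on top, 76 (x) x 48 (y) x 38 mm high in all (case 32 mm), 0.24 to 0.36 kg. Origin at the centre of its underside, z up, x along its length; flat underside, grip it across its 48 mm width.
- bin_green: blue open-topped bin, fixed to the bench, with a green label card on a ledge along its front; the bin for the terminal block. 120 (x) x 110 (y) x 45 mm outside, walls and floor 4 mm (inside 112 x 102 mm, 41 mm deep). Origin at the centre of its underside; its -x side faces roughly towards the robot and carries the ledge (22 mm deep, 100 mm wide, 45 mm high), outside the bin's front wall.
- bin_red: blue open-topped bin, fixed to the bench, with a red label card on a ledge along its front; the bin for the capacitor. 120 (x) x 110 (y) x 45 mm outside, walls and floor 4 mm (inside 112 x 102 mm, 41 mm deep). Origin at the centre of its underside; its -x side faces roughly towards the robot and carries the ledge (22 mm deep, 100 mm wide, 45 mm high), outside the bin's front wall.
- bin_yellow: blue open-topped bin, fixed to the bench, with a yellow label card on a ledge along its front; the bin for the ring core. 120 (x) x 110 (y) x 45 mm outside, walls and floor 4 mm (inside 112 x 102 mm, 41 mm deep). Origin at the centre of its underside; its -x side faces roughly towards the robot and carries the ledge (22 mm deep, 100 mm wide, 45 mm high), outside the bin's front wall.
- deck (a point): centre of the top face of the sprung lift's deck: aluminium plate 130 (x) x 90 (y) mm with a black rubber pad, on a spring over a fixed grey base (130 x 100 mm). z up, x along its length. Empty it stands 70 mm above the bench; it gives straight down about 5 mm per newton, to a stop 40 mm lower (16 to 25 mm under the large module, 28 to 40 under both), and settles within 1 s.

How it is judged:
By the outcome, as a careful person would: the job done as asked, in the order asked, and still so for the second after the job is handed in, with the robot touching nothing.
It also fails if it takes over 131 s, if anything falls off the work surface, if the arm or the gripper's body presses on something with over 40 N, if the wrist force passes 120 N, or if a joint passes its speed limit or range.

### The arm

A 6-joint arm with a two-finger parallel gripper is mounted at the origin on the work surface. World frame = base frame: x ahead of the robot, y to its left, z up, the work surface at z = 0. Lengths are in mm, angles in rad, forces in N, time in s.
With the tool pointing down it reaches from about 350 to 775 mm from the base axis. Payload 7.3 kg.
Tool frame: the origin (TCP) lies on the centre line of the jaws, within the pads' length; the fingertips stand 19 mm ahead of it and the grasp point (between the pads) is the TCP (r.tip_extent is the distance from the TCP to the fingertips, in mm); z points along the fingers, y is the line along which they close (so a half turn about z gives the same grasp; the last joint's range is limited). The gripper opens to 92 mm and grips with 3 to 60 N. Pads are 19 mm wide; open, the fingers measure 130 mm over their backs; the gripper's body (75 mm by 190 mm) begins 47 mm behind the grasp point.
Start: joints at [-1.282, 0.342, 1.524, -0, 1.275, -0.146], TCP at [221.169, -476.159, 245.741] pointing down, gripper open.
Joint ranges: [-2.53, 2.53], [-0.77, 2.02], [0.04, 2.7], [-1, 4.14], [0.28, 2.66], [-3.11, 3.11]. Speed limits (rad/s): [2.57, 2.57, 3.14, 3.14, 3.14, 3.14].

### API

Orientations are given as [roll, pitch, yaw] about the fixed x, y, z axes, in that order (R = Rz(yaw) Ry(pitch) Rx(roll)).
In Python, from rig import r gives the robot as it stands. The module is installed in compiled form; this text tells all that it offers.
- The arm moves only by the shell command python3 -m creep 'ROWS'. ROWS is a JSON object with one list for each field, all of the same length, 1 to 10, a row being the entries at one place: dx, dy, dz (the shift in mm), ax, ay, az (a rotation vector in rad), jaw (the finger opening in mm); each row shifts and turns the commanded pose from where the row before left it, along the tool's axes as they then stand; what a row does not reach is not made up. A row lasts 1/12 s, in which the tool goes at most 41.7 mm and 0.125 rad, less where a joint would pass 70% of its speed; a pose out of reach is approached as far as the arm can. The fingers move at their own pace and stop on an object; the grip force is fixed at half the most. Time passes only in rows, so rows that do not move let the fingers close. It prints the time, the measured TCP pose, the force, the opening and the grip force at its end. Input that does not fit is refused with a message, and nothing moves.
- r.get_state(): the state, without advancing time (a new reading comes with each control period).
- r.capture(name): name is "scene" or "side" or "wrist"; returns (picture, depth): 480x640x3 uint8, blue, green, red; 480x640 float32, mm along the optical axis (not along the pixel's ray), 0 where there is no reading.
- r.calibration(name): a dict with "K" (3x3 intrinsics, pixels), "k1" (the pictures are not rectified: a ray, as slopes to the right and down, at radius r is drawn at 1 + k1 r^2 times it, then the intrinsics apply), "R" (3x3) and "t" (3): a world point X has camera coordinates R X + t. Camera axes: x right, y down, z forward; pixel columns grow to the right and rows downward; lengths in mm; the calibration is good to about 2 mm. A picture is of the moment at which its call begins: read the wrist's pose just before it. calibration takes no time and is no camera call; for the wrist camera it gives the pose at the moment of the call.
- r.job_done(): hands the job in; it is judged then, once.
The state is a dict: "t": time; "qpos": joint angles; "qd": joint speeds; "effort": joint torques, N m; "tcp_pos": TCP position; "tool_rot": TCP orientation; "wrist_force": force on the tool from outside, world axes, zero at the start; "ft_torque": the same for the moment, N m; "width": finger opening in mm; "finger_force": force on a finger pad.
Only numpy, scipy, OpenCV 4.12 (cv2) and the standard library are available. Lean on these libraries where they do the work, as an engineer would, in place of code of your own. Each camera call takes 0.05 s, during which the arm holds its last target. There are 200 camera calls.

## Working session

There is one attempt and no reset: what is moved stays moved. The work goes in short steps, Python scripts to look and compute and a shell command to move; the robot and the scene stay as the last step left them, time stands still between calls to the robot, and variables do not carry over. Pictures are saved under pics/ and viewed, at most 16 in all, crops included, and the job is handed in when it is done.

```bash
mkdir -p pics
python3 - <<'E'
from rig import r
import cv2,numpy as np
s=r.get_state();print(s)
for n in("scene","side"):
    p,d=r.capture(n);cv2.imwrite(f"pics/{n}0.png",p);np.save(f"{n}0.npy",d);c=r.calibration(n);print(n,c,(d>0).mean())
E
```

```text
{'t': 0.0, 'qpos': array([-1.28199357e+00,  3.42706254e-01,  1.52503542e+00,  1.77906758e-05,
        1.27537943e+00, -1.45959689e-01]), 'qd': array([ 0.00126009,  0.00074772,  0.00075368, -0.00012878,  0.00019767,
       -0.00054875]), 'effort': array([ 7.91215480e-04, -4.31245673e+01, -2.44217294e+01,  7.18318066e-02,
        5.59844601e-02, -1.25482152e-04]), 'tcp_pos': array([ 221.06180582, -475.76997975,  245.04706177]), 'tool_rot': array([-3.14008293e+00, -2.39131915e-04,  4.34757075e-01]), 'wrist_force': array([-0.16224053,  0.18647519, -1.13424825]), 'ft_torque': array([-0.09713156, -0.0030137 , -0.01589702]), 'finger_force': 0.0, 'width': 91.88946658947074}
scene {'K': array([[499.35501261,   0.        , 323.20018043],
       [  0.        , 499.35501261, 245.44252697],
       [  0.        ,   0.        ,   1.        ]]), 'k1': 0.01532399080431896, 'R': array([[-0.22119707,  0.97504691,  0.01885158],
       [ 0.77301485,  0.1870843 , -0.60617449],
       [-0.59457539, -0.11951148, -0.79510824]]), 't': array([ 114.31208122, -362.88329838, 1368.58003832])} 0.996044921875
side {'K': array([[521.94786171,   0.        , 321.07092237],
       [  0.        , 521.94786171, 243.13882212],
       [  0.        ,   0.        ,   1.        ]]), 'k1': -0.13439368524684286, 'R': array([[-0.94028729, -0.33979924, -0.01990706],
       [-0.17783772,  0.54029403, -0.82246951],
       [ 0.29023018, -0.7698174 , -0.56846074]]), 't': array([ 470.05575627,  146.57337726, 1093.44383795])} 0.9960546875
```

View pics/scene0.png

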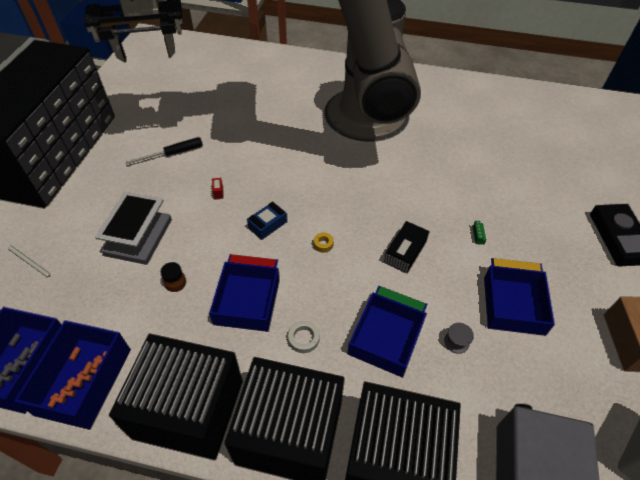

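View pics/side0.png

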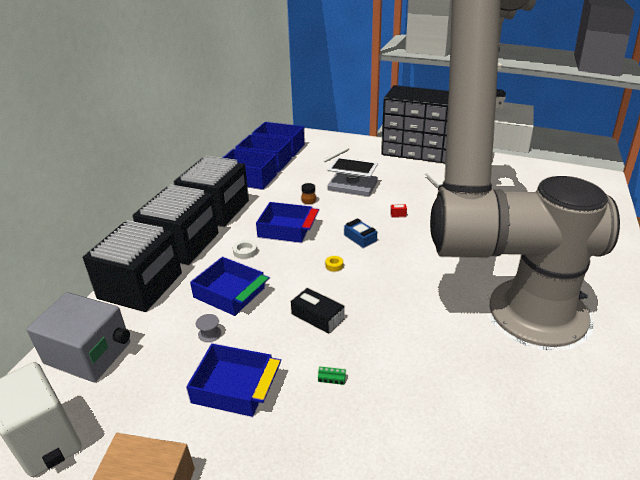

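The scene view shows the capacitor at (217,187), controller (267,220), core (323,242), drive (406,246), terminal (480,232), red bin (245,295), green bin (388,330), yellow bin (518,298) and deck (132,220). The side view shows the same items at (399,211), (361,232), (334,264), (317,309), (332,375), (287,222), (229,285), (233,378) and (354,168).

```bash
cat > h.py <<'E'
from rig import r
import cv2,numpy as np
def rays(c,uv):
    uv=np.asarray(uv,float).reshape(-1,2);K=c["K"]
    k=float(c["k1"])
    n=cv2.undistortPoints(uv.reshape(-1,1,2),K,np.array([k,0,0,0,0.])).reshape(-1,2)
    d=np.c_[n,np.ones(len(n))]@c["R"]
    return -c["R"].T@c["t"],d/np.linalg.norm(d,axis=1)[:,None]
def plane(c,uv,z):
    o,d=rays(c,uv);return (o+d*((z-o[2])/d[:,2])[:,None])[:,:2]
def tri(views):
    A=np.zeros((3,3));b=np.zeros(3)
    for c,uv in views:
        o,d=rays(c,uv);P=np.eye(3)-np.outer(d[0],d[0]);A+=P;b+=P@o
    x=np.linalg.solve(A,b)
    return x,[float(np.linalg.norm((np.eye(3)-np.outer(rays(c,uv)[1][0],rays(c,uv)[1][0]))@(x-rays(c,uv)[0]))) for c,uv in views]
def project(c,X):
    X=np.asarray(X,float).reshape(-1,3)
    return cv2.projectPoints(X,cv2.Rodrigues(c["R"])[0],c["t"],c["K"],np.array([float(c["k1"]),0,0,0,0]))[0].reshape(-1,2)
E
python3 - <<'E'
from h import *
cs,cd=r.calibration("scene"),r.calibration("side")
S=dict(cap=((217,187),(399,211)),con=((267,220),(361,232)),core=((323,242),(334,264)),drive=((406,246),(317,309)),term=((480,232),(332,375)),bred=((245,295),(287,222)),bgre=((388,330),(229,285)),byel=((518,298),(233,378)),deck=((132,220),(354,168)))
for n,(a,b) in S.items():
    x,e=tri([(cs,a),(cd,b)]);print(n,x.round(0),np.round(e,1))
w=r.calibration("wrist");s=r.get_state()
from scipy.spatial.transform import Rotation as Ro
T=Ro.from_euler("xyz",s["tool_rot"]).as_matrix()
print(w["K"][0],w["k1"],"cam in tool",T.T@(-w["R"].T@w["t"]-s["tcp_pos"]),"axes\n",(T.T@w["R"].T).round(3))
p,d=r.capture("wrist");cv2.imwrite("pics/w0.png",p)
E
```

```text
cap [ 377. -286.   17.] [1.3 1.3]
con [ 445. -145.   20.] [1.6 1.6]
core [471. -11.  10.] [0.5 0.5]
drive [449. 165.  23.] [0.1 0.1]
term [364. 319.  15.] [1.3 1.3]
bred [ 642. -131.   20.] [0.9 0.9]
bgre [659. 157.  27.] [0.8 0.8]
byel [527. 394.  27.] [1.8 1.8]
deck [ 544. -406.   61.] [2.2 2.2]
[341.50062891   0.         317.48895358] -0.03821627783188471 cam in tool [ 6.92024340e+01 -3.99155517e-02 -1.39408272e+02] axes
 [[-0.    -0.966 -0.257]
 [ 1.    -0.    -0.001]
 [ 0.001 -0.257  0.966]]
```

```bash
python3 -m creep '{"dx":[0], "dy":[0], "dz":[-20], "ax":[0], "ay":[0], "az":[0], "jaw":[92]}'
```

```text
t: 0.23
tcp_pos: [220.6, -474.3, 262.2]
tool_rot: [-3.134, -0.001, 0.435]
wrist_force: [-0.6, -0.4, -0.0]
width: 92.1
finger_force: 0.0
```

```bash
python3 -m creep '{"dx":[0, 0, 0, 0], "dy":[0, 0, 0, 0], "dz":[0, 0, 0, 0], "ax":[0, 0, 0, 0], "ay":[0, 0, 0, 0], "az":[0.109, 0.109, 0.109, 0.108], "jaw":[92, 92, 92, 92]}' >/dev/null; python3 -m creep '{"dx":[26, 26, 26, 26, 26, 26, 26, 26, 26, 26], "dy":[-27, -27, -27, -27, -27, -27, -27, -27, -27, -27], "dz":[-4, -4, -4, -4, -4, -4, -4, -4, -4, -4], "ax":[0, 0, 0, 0, 0, 0, 0, 0, 0, 0], "ay":[0, 0, 0, 0, 0, 0, 0, 0, 0, 0], "az":[0, 0, 0, 0, 0, 0, 0, 0, 0, 0], "jaw":[92, 92, 92, 92, 92, 92, 92, 92, 92, 92]}'; python3 -m creep '{"dx":[0, 0, 0], "dy":[0, 0, 0], "dz":[0, 0, 0], "ax":[0, 0, 0], "ay":[0, 0, 0], "az":[0, 0, 0], "jaw":[92, 92, 92]}'
python3 - <<'E'
from h import *
import pickle
c=r.calibration("wrist");p,d=r.capture("wrist");cv2.imwrite("pics/w1.png",p);pickle.dump((c,p,d),open("w1.pkl","wb"))
E
```

```text
t: 1.4
tcp_pos: [482.1, -204.5, 305.8]
tool_rot: [-3.142, 0.0, -0.0]
wrist_force: [0.0, -0.9, 0.1]
width: 91.5
finger_force: 0.0
t: 1.65
tcp_pos: [480.8, -206.3, 305.3]
tool_rot: [3.142, 0.001, 0.0]
wrist_force: [0.0, -0.2, 0.7]
width: 91.4
finger_force: 0.0
```

View pics/w1.png

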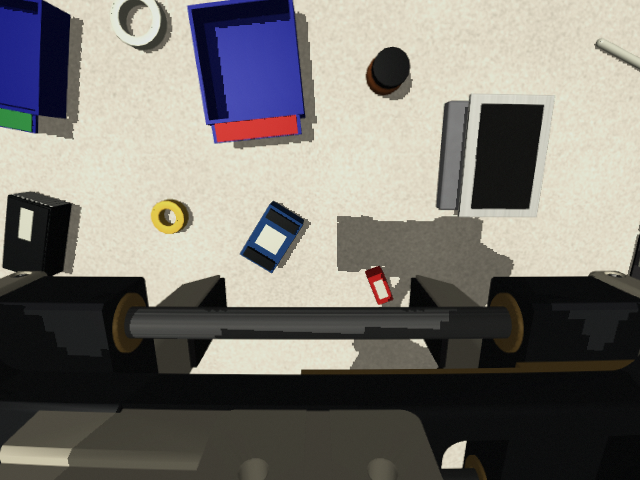

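Wrist view 1: core (169,216), controller (272,237), capacitor (378,286), red bin (248,65), deck (505,155), drive partly at (35,235).

```bash
cat > cap.py <<'E'
import sys,pickle
from h import *
n=sys.argv[1];c=r.calibration("wrist");p,d=r.capture("wrist");cv2.imwrite(f"pics/{n}.png",p);pickle.dump((c,p,d),open(n+".pkl","wb"))
E
python3 -m creep '{"dx":[-20, -20, -20, -20, 0, 0, 0], "dy":[-21, -21, -21, -21, 0, 0, 0], "dz":[0, 0, 0, 0, 0, 0, 0], "ax":[0, 0, 0, 0, 0, 0, 0], "ay":[0, 0, 0, 0, 0, 0, 0], "az":[0, 0, 0, 0, 0, 0, 0], "jaw":[92, 92, 92, 92, 92, 92, 92]}'|sed -n 2p; python3 cap.py w2
python3 -m creep '{"dx":[0, 0, 0, 0, 0, 0, 0, 0, 0], "dy":[-33, -33, -33, -33, -33, -33, 0, 0, 0], "dz":[0, 0, 0, 0, 0, 0, 0, 0, 0], "ax":[0, 0, 0, 0, 0, 0, 0, 0, 0], "ay":[0, 0, 0, 0, 0, 0, 0, 0, 0], "az":[0, 0, 0, 0, 0, 0, 0, 0, 0], "jaw":[92, 92, 92, 92, 92, 92, 92, 92, 92]}'|sed -n 2p; python3 cap.py w3
python3 -m creep '{"dx":[0, 0, 0, 0, 0, 0, 0, 0], "dy":[-34, -34, -34, -34, -34, 0, 0, 0], "dz":[0, 0, 0, 0, 0, 0, 0, 0], "ax":[0, 0, 0, 0, 0, 0, 0, 0], "ay":[0, 0, 0, 0, 0, 0, 0, 0], "az":[0, 0, 0, 0, 0, 0, 0, 0], "jaw":[92, 92, 92, 92, 92, 92, 92, 92]}'|sed -n 2p; python3 cap.py w4
python3 -c "
import cv2,numpy as np
a=[cv2.imread(f'pics/w{i}.png')[:300] for i in (2,3,4)]
cv2.imwrite('pics/m.png',cv2.resize(np.vstack(a[1:]),None,fx=1,fy=1))
cv2.imwrite('pics/w2c.png',a[0])"
```

```text
tcp_pos: [401.3, -123.4, 306.0]
tcp_pos: [401.9, 75.1, 305.4]
tcp_pos: [401.9, 244.5, 305.4]
```

View pics/m.png

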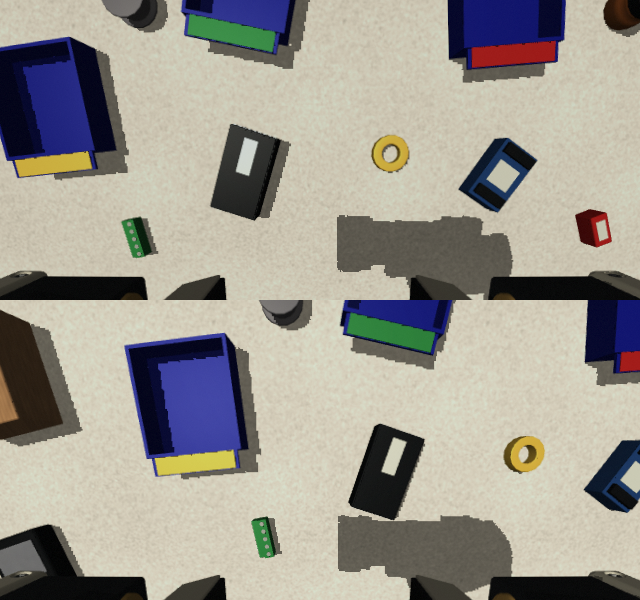

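View pics/w2c.png

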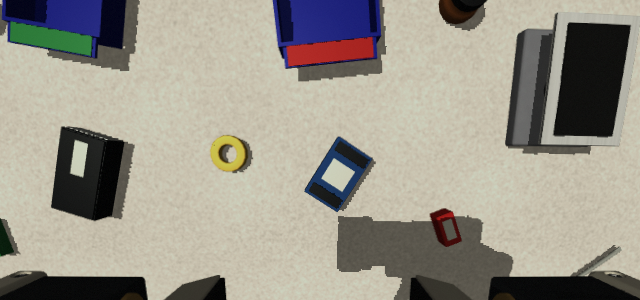

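The mosaic's upper half (w3) shows the terminal (136,238), drive (246,172), core (390,152) and yellow bin (60,100). The lower half (w4) shows the terminal (263,237) and drive (385,170). In w2: core (229,153), controller (339,174), capacitor (446,228), deck (590,75).

```bash
cat >> h.py <<'E'
import pickle
def load(n): return pickle.load(open(n+".pkl","rb"))
def zmap(c,d):
    v,u=np.mgrid[0:480,0:640];n=cv2.undistortPoints(np.c_[u.ravel(),v.ravel()].astype(float).reshape(-1,1,2),c["K"],np.array([float(c["k1"]),0,0,0,0.])).reshape(-1,2)
    return ((np.c_[n,np.ones(len(n))]*d.reshape(-1,1)-c["t"])@c["R"]).reshape(480,640,3)
def top(v,seed,h,tol=4,rows=272,rad=None):
    """top face of the thing near world seed: connected pixels at height h+-tol"""
    c,p,d=v;X=zmap(c,d);rad=rad or 90
    m=((abs(X[...,2]-h)<tol)&(np.hypot(X[...,0]-seed[0],X[...,1]-seed[1])<rad)&(d>0)).astype(np.uint8);m[rows:]=0
    n,l,s,_=cv2.connectedComponentsWithStats(m)
    if n<2:return None
    k=1+np.argmax(s[1:,4]);m=(l==k).astype(np.uint8)
    b=s[k];edge=b[0]==0 or b[1]==0 or b[0]+b[2]==640 or b[1]+b[3]>=rows
    z=np.median(X[...,2][m>0]);return m,z,edge
def rect(v,m,z):
    cn=max(cv2.findContours(m,cv2.RETR_EXTERNAL,cv2.CHAIN_APPROX_NONE)[0],key=len)
    q=plane(v[0],cn.reshape(-1,2),z);(x,y),(w,h),a=cv2.minAreaRect((q-q.mean(0)).astype(np.float32))
    if w<h:w,h,a=h,w,a+90
    return np.array([x,y])+q.mean(0),(w,h),np.deg2rad((a+90)%180-90)
E
python3 - <<'E'
from h import *
O=dict(cap=((377,-286),30,4),con=((445,-145),33,8),core=((471,-11),18,4),drive=((449,165),40,5),term=((364,319),20,5),deck=((544,-406),70,5),bred=((642,-131),45,4),bgre=((659,157),45,4),byel=((527,394),45,4))
for n,(s,h,t) in O.items():
    for w in("w1","w2","w3","w4"):
        v=load(w);q=top(v,s,h,t)
        if q is None or q[0].sum()<60 or q[2]:continue
        cc,sz,a=rect(v,q[0],q[1]);print(n,w,cc.round(1),np.round(sz,1),round(a,3),"z",q[1].round(1))
# two-view heights from colour-label centroids
def cen(v,rng,box):
    x0,x1,y0,y1=box;hsv=cv2.cvtColor(v[1],cv2.COLOR_BGR2HSV);m=cv2.inRange(hsv,*[np.array(k) for k in rng]);z=np.zeros_like(m);z[y0:y1,x0:x1]=m[y0:y1,x0:x1]
    M=cv2.moments(z,True);return np.array([M['m10'],M['m01']])/M['m00']
W=((0,0,120),(180,70,255))
Y=((18,120,60),(35,255,255));V={k:load(k) for k in("w1","w2","w3","w4")}
L=dict(conlabel=(W,dict(w1=(255,288,226,252),w2=(325,354,160,190),w3=(487,520,160,190))),drivelabel=(W,dict(w2=(70,89,138,182),w3=(234,260,135,177),w4=(380,410,135,178))),caplabel=(W,dict(w2=(440,458,218,242),w3=(594,608,221,239))),core=(Y,dict(w1=(140,200,190,250),w2=(200,260,125,180),w3=(360,420,125,180))))
for n,(R_,bx) in L.items():
    x,e=tri([(V[k][0],cen(V[k],R_,b)) for k,b in bx.items()]);print(n,x.round(1),np.round(e,1))
E
```

```text
cap w2 [ 379.2 -286.3] [42.9 23.2] 0.391 z 30.5
cap w3 [ 379.1 -285.3] [43.4 24. ] 0.402 z 30.4
con w2 [ 446.  -147.2] [76.  48.1] -0.568 z 33.0
con w3 [ 446.1 -145.1] [76.4 51.8] -0.567 z 33.0
core w1 [471.7 -15.3] [44.1 42.7] 1.566 z 18.2
core w2 [471.3 -14.7] [41.5 41.5] 1.495 z 18.2
core w3 [470.5 -13. ] [42.4 41.6] -1.112 z 18.2
core w4 [471.2 -11.9] [44.8 41.9] -1.563 z 18.1
drive w2 [448.4 159.8] [101.4  58.6] -0.308 z 40.3
drive w3 [448.5 162.6] [100.   56.4] -0.317 z 40.3
drive w4 [448.3 163.8] [100.   56.2] -0.313 z 40.4
term w3 [365.8 311.7] [51.3 21.2] 0.183 z 21.9
term w4 [365.2 314.5] [51.  19.8] 0.185 z 21.9
deck w1 [ 546.4 -407.8] [128.7  91.5] 0.001 z 69.9
byel w4 [520.7 390.4] [142.  112.2] 0.095 z 44.7
conlabel [ 446.  -147.5   33.4] [0.4 0.3 0.4]
drivelabel [467.6 156.9  40.8] [0.  0.1 0.1]
caplabel [nan nan nan] [nan nan]
core [471.4 -13.9  12.4] [0.2 0.3 0.2]<stdin>:11: RuntimeWarning: invalid value encountered in divide
```

```bash
python3 -m creep '{"dx":[-18, -18, 0, 0, 0, 0, 0, 0, 0, 0], "dy":[-35.5, -35.5, 0, 0, 0, 0, 0, 0, 0, 0], "dz":[0, 0, 0, 0, 36, 36, 36, 36, 36, 0], "ax":[0, 0, 0, 0, 0, 0, 0, 0, 0, 0], "ay":[0, 0, 0, 0, 0, 0, 0, 0, 0, 0], "az":[0, 0, -0.092, -0.092, 0, 0, 0, 0, 0, 0], "jaw":[92, 92, 92, 92, 92, 92, 92, 92, 70, 60]}' >/dev/null
python3 -m creep '{"dx":[0, 0], "dy":[0, 0], "dz":[0, 0], "ax":[0, 0], "ay":[0, 0], "az":[0, 0], "jaw":[60, 60]}'; python3 cap.py t1
python3 - <<'E'
from h import *
v=load("t1");q=top(v,(365.5,315.5),20,5,rows=480,rad=40)
if q: print(rect(v,q[0],q[1]),q[1:])
E
```

```text
t: 4.85
tcp_pos: [366.9, 316.7, 127.6]
tool_rot: [-3.141, -0.003, 0.182]
wrist_force: [0.6, -0.4, 0.3]
width: 69.7
finger_force: 0.0
(array([365.73327867, 315.60318698]), (51.17349624633789, 19.567106246948242), np.float64(0.1732593349871298)) (np.float64(22.01895622431548), np.False_)
```

View pics/t1.png

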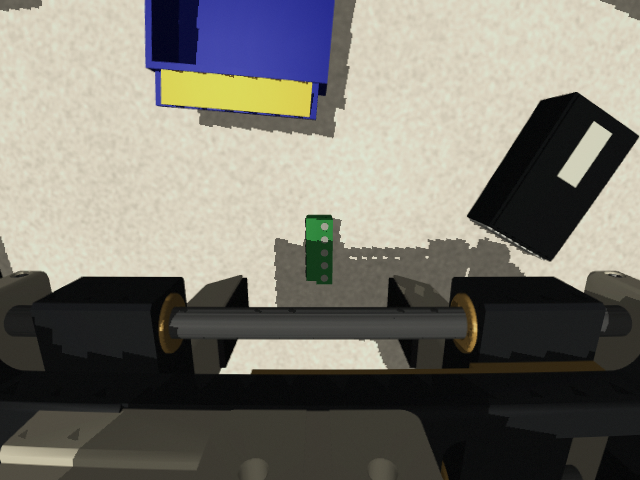

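The terminal sits at (319,248), on the line between the fingers, with clear space on both sides.

```bash
python3 -m creep '{"dx":[0, 0, 0, 0, 0, 0, 0], "dy":[0, 0, 0, 0, 0, 0, 0], "dz":[30, 30, 30, 7, 7, 0, 0], "ax":[0, 0, 0, 0, 0, 0, 0], "ay":[0, 0, 0, 0, 0, 0, 0], "az":[0, 0, 0, 0, 0, 0, 0], "jaw":[60, 60, 60, 60, 60, 60, 60]}'; python3 -m creep '{"dx":[0, 0, 0, 0, 0, 0, 0, 0], "dy":[0, 0, 0, 0, 0, 0, 0, 0], "dz":[0, 0, 0, 0, 0, 0, 0, 0], "ax":[0, 0, 0, 0, 0, 0, 0, 0], "ay":[0, 0, 0, 0, 0, 0, 0, 0], "az":[0, 0, 0, 0, 0, 0, 0, 0], "jaw":[10, 10, 10, 10, 10, 10, 10, 10]}'
```

```text
t: 5.48
tcp_pos: [366.5, 317.5, 23.3]
tool_rot: [-3.141, -0.003, 0.184]
wrist_force: [-0.2, 0.3, -0.2]
width: 59.9
finger_force: 0.0
t: 6.15
tcp_pos: [365.3, 316.8, 21.7]
tool_rot: [3.141, 0.0, 0.184]
wrist_force: [-0.6, -0.5, 1.8]
width: 19.7
finger_force: 30.0
```

Run:
```python
from h import *
V={k:load(k) for k in("w1","w2","w3","w4","t1")}
for n in("scene","side"):V[n]=(r.calibration(n),cv2.imread(f"pics/{n}0.png"),None)
C=dict(g=((40,100,50),(85,255,255),(600,167)),r=((0,150,110),(8,255,255),(575,-131)),y=((18,100,80),(36,255,255),(457,390)))
for k,(lo,hi,s) in C.items():
    obs=[]
    for n,v in V.items():
        hsv=cv2.cvtColor(v[1],cv2.COLOR_BGR2HSV);m=cv2.inRange(hsv,np.array(lo),np.array(hi));m[272 if n not in("scene","side") else 480:]=0
        for cn in cv2.findContours(m,cv2.RETR_EXTERNAL,cv2.CHAIN_APPROX_NONE)[0]:
            if len(cn)<30: continue
            x,y,w,h=cv2.boundingRect(cn)
            if x==0 or y==0 or x+w==640: continue
            q=plane(v[0],cn.reshape(-1,2),46);cc,sz,a=cv2.minAreaRect((q-q.mean(0)).astype(np.float32));cc=np.array(cc)+q.mean(0)
            if np.hypot(*(cc-s))>60 or max(sz)<70:continue
            if sz[0]<sz[1]:a+=90
            a=np.deg2rad((a)%180-90)
            u=np.array([np.cos(a),np.sin(a)]);print(k,n,"card",cc.round(1),np.round(sz,1),"bin yaw",round(a,3),"bin centre",(cc+71*u).round(1))
            M=cv2.moments(cn);obs.append((v[0],(M['m10']/M['m00'],M['m01']/M['m00'])))
    if len(obs)>1:x,e=tri(obs);print(k,"tri",x.round(1),np.round(e,1))
```

```text
g w2 card [595.  165.2] [91.8 20.3] bin yaw -0.208 bin centre [664.5 150.6]
g w3 card [594.9 166.2] [91.6 20.3] bin yaw -0.201 bin centre [664.5 152. ]
g w4 card [594.9 166.9] [91.4 20.3] bin yaw -0.203 bin centre [664.4 152.6]
g scene card [595.3 168.9] [91.2 18.4] bin yaw -0.201 bin centre [664.9 154.7]
g side card [595.4 169. ] [90.8 20.7] bin yaw -0.204 bin centre [665.  154.7]
g tri [595.7 167.7  44. ] [1.2 0.9 0.7 2.4 1.2]
r w1 card [ 577.  -137.2] [18.8 90.4] bin yaw 0.096 bin centre [ 647.6 -130.4]
r w2 card [ 576.4 -136.9] [19.4 90. ] bin yaw 0.1 bin centre [ 647.  -129.9]
r w3 card [ 576.4 -135.9] [19.3 90.5] bin yaw 0.093 bin centre [ 647.1 -129.3]
r scene card [ 575.5 -133.9] [15.9 86.4] bin yaw 0.101 bin centre [ 646.1 -126.8]
r side card [ 577.9 -133.4] [15.2 85.2] bin yaw 0.099 bin centre [ 648.5 -126.3]
r tri [ 576.8 -135.6   44.5] [1.5 1.2 0.4 2.7 2.3]
y w3 card [461.2 383.9] [20.2 92. ] bin yaw 0.093 bin centre [531.9 390.5]
y w4 card [461.2 384.5] [19.9 91.9] bin yaw 0.096 bin centre [531.8 391.2]
y t1 card [461.2 384.8] [20.  91.2] bin yaw 0.092 bin centre [531.9 391.3]
y scene card [460.6 387.5] [19.1 91.2] bin yaw 0.093 bin centre [531.3 394.2]
y side card [461.2 386.8] [20.3 91.3] bin yaw 0.091 bin centre [531.9 393.3]
y tri [461.3 386.1  43.9] [1.1 1.1 0.8 2.6 1.2]
```

```bash
cat > go.py <<'E'
# python3 go.py x y yaw z : rotation, and after it the shift in the tool's axes
import sys
from h import *
x,y,a,z=map(float,sys.argv[1:5]);s=r.get_state();p=s["tcp_pos"];w=s["tool_rot"][2]
dr=(w-a+np.pi)%(2*np.pi)-np.pi;d=np.array([x,y])-p[:2]
print("at",p.round(1),round(w,3),"rz",round(dr,3),"dx",round(d@[np.cos(a),np.sin(a)],1),"dy",round(d@[np.sin(a),-np.cos(a)],1),"dz",round(p[2]-z,1),"len",round(np.hypot(*d)),"j6",s["qpos"][5].round(2),"F",s["wrist_force"].round(1))
E
python3 -m creep '{"dx":[0, 0, 0, 0, 0, 0], "dy":[0, 0, 0, 0, 0, 0], "dz":[-24, -24, -24, -24, 0, 0], "ax":[0, 0, 0, 0, 0, 0], "ay":[0, 0, 0, 0, 0, 0], "az":[0.096, 0.096, 0.096, 0.096, 0, 0], "jaw":[10, 10, 10, 10, 10, 10]}'; python3 go.py 664.5 152.5 -0.2 30
```

```text
t: 6.65
tcp_pos: [365.9, 317.2, 118.6]
tool_rot: [-3.14, -0.002, -0.199]
wrist_force: [0.2, -0.8, 0.3]
width: 20.0
finger_force: 30.0
at [365.9 317.2 118.6] -0.199 rz 0.001 dx 325.4 dy 102.0 dz 88.6 len 341 j6 2.33 F [ 0.2 -0.8  0.3]
```

```bash
python3 -m creep '{"dx":[32.5, 32.5, 32.5, 32.5, 32.5, 32.5, 32.5, 32.5, 32.5, 32.5], "dy":[10.2, 10.2, 10.2, 10.2, 10.2, 10.2, 10.2, 10.2, 10.2, 10.2], "dz":[0, 0, 0, 0, 0, 0, 0, 0, 0, 0], "ax":[0, 0, 0, 0, 0, 0, 0, 0, 0, 0], "ay":[0, 0, 0, 0, 0, 0, 0, 0, 0, 0], "az":[0, 0, 0, 0, 0, 0, 0, 0, 0, 0], "jaw":[10, 10, 10, 10, 10, 10, 10, 10, 10, 10]}' >/dev/null; python3 -m creep '{"dx":[0, 0, 0, 0, 0, 0, 0, 0], "dy":[0, 0, 0, 0, 0, 0, 0, 0], "dz":[20, 20, 20, 20, 5, 3, 0, 0], "ax":[0, 0, 0, 0, 0, 0, 0, 0], "ay":[0, 0, 0, 0, 0, 0, 0, 0], "az":[0, 0, 0, 0, 0, 0, 0, 0], "jaw":[10, 10, 10, 10, 10, 10, 10, 10]}'
```

```text
t: 8.15
tcp_pos: [664.0, 152.3, 30.4]
tool_rot: [-3.141, -0.001, -0.2]
wrist_force: [0.3, -0.2, 0.1]
width: 20.1
finger_force: 30.0
```

```bash
python3 -m creep '{"dx":[0, 0, 0, 0, 0, 0, 0], "dy":[0, 0, 0, 0, 0, 0, 0], "dz":[2, 2, 0, 0, 0, 0, 0], "ax":[0, 0, 0, 0, 0, 0, 0], "ay":[0, 0, 0, 0, 0, 0, 0], "az":[0, 0, 0, 0, 0, 0, 0], "jaw":[10, 10, 10, 40, 40, 40, 40]}'; python3 -m creep '{"dx":[0, 0, 0, 0, 0, 0, 0], "dy":[0, 0, 0, 0, 0, 0, 0], "dz":[-25, -30, -30, -20, -20, 0, 0], "ax":[0, 0, 0, 0, 0, 0, 0], "ay":[0, 0, 0, 0, 0, 0, 0], "az":[0, -0.1, -0.1, 0, 0, 0, 0], "jaw":[40, 40, 40, 92, 92, 92, 92]}'|sed -n 1,3p;python3 cap.py g1; python3 go.py 471.2 -14 0 23
```

```text
t: 8.73
tcp_pos: [663.7, 152.2, 25.9]
tool_rot: [-3.142, -0.0, -0.2]
wrist_force: [0.5, 0.2, 0.4]
width: 38.9
finger_force: 0.0
t: 9.32
tcp_pos: [664.1, 152.3, 151.9]
tool_rot: [-3.141, -0.003, -0.0]
at [663.3 152.2 150.3] -0.0 rz -0.0 dx -192.1 dy 166.2 dz 127.3 len 254 j6 1.68 F [-0.4 -0.1  0.3]
```

View pics/g1.png

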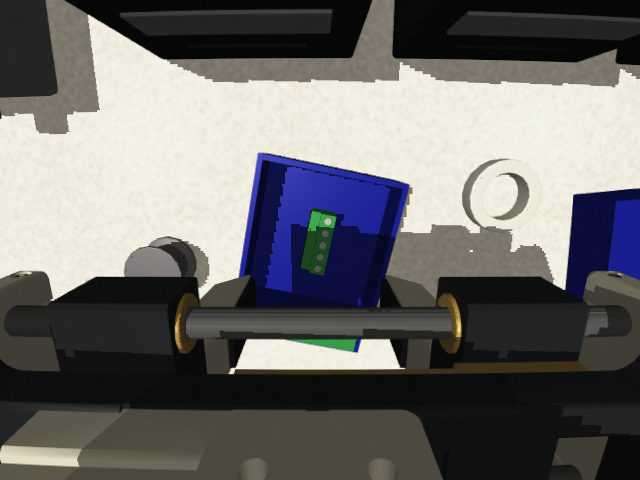

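The terminal lies flat inside the green bin at (318,242). The core is next.

```bash
python3 -m creep '{"dx":[-27.5, -27.5, -27.5, -27.5, -27.5, -27.5, -27.5, 0, 0], "dy":[23.7, 23.7, 23.7, 23.7, 23.7, 23.7, 23.7, 0, 0], "dz":[0, 0, 0, 0, 0, 0, 0, 0, 0], "ax":[0, 0, 0, 0, 0, 0, 0, 0, 0], "ay":[0, 0, 0, 0, 0, 0, 0, 0, 0], "az":[0, 0, 0, 0, 0, 0, 0, 0, 0], "jaw":[80, 80, 80, 80, 80, 80, 80, 80, 80]}'|sed -n 1,3p;python3 cap.py c1; python3 go.py 471.2 -14 0 23
python3 - <<'E'
from h import *
v=load("c1");q=top(v,(471,-14),18,4,rows=480,rad=40)
if q: print(rect(v,q[0],q[1]),q[1:])
E
```

```text
t: 10.12
tcp_pos: [469.3, -14.5, 149.7]
tool_rot: [-3.141, 0.003, -0.003]
at [470.6 -13.9 150. ] -0.002 rz -0.002 dx 0.6 dy 0.1 dz 127.0 len 1 j6 1.38 F [-0.3  0.2 -0.3]
(array([471.62844852, -13.65056758]), (42.87839126586914, 42.604637145996094), np.float64(-0.0031944617275500463)) (np.float64(18.351687930545296), np.False_)
```

```bash
python3 -m creep '{"dx":[1, 0, 0, 0, 0, 0, 0], "dy":[0, 0, 0, 0, 0, 0, 0], "dz":[35, 35, 35, 12, 9, 0, 0], "ax":[0, 0, 0, 0, 0, 0, 0], "ay":[0, 0, 0, 0, 0, 0, 0], "az":[0, 0, 0, 0, 0, 0, 0], "jaw":[80, 80, 80, 80, 80, 80, 80]}'|sed -n 2,4p; python3 -m creep '{"dx":[0, 0, 0, 0, 0, 0, 0], "dy":[0, 0, 0, 0, 0, 0, 0], "dz":[0, 0, 0, 0, 0, 0, 0], "ax":[0, 0, 0, 0, 0, 0, 0], "ay":[0, 0, 0, 0, 0, 0, 0], "az":[0, 0, 0, 0, 0, 0, 0], "jaw":[30, 30, 30, 30, 30, 30, 30]}'; python3 -m creep '{"dx":[0, 0, 0, 0, 0, 0], "dy":[0, 0, 0, 0, 0, 0], "dz":[-25, -25, -30, -30, 0, 0], "ax":[0, 0, 0, 0, 0, 0], "ay":[0, 0, 0, 0, 0, 0], "az":[0, 0, 0, 0, 0, 0], "jaw":[30, 30, 30, 30, 30, 30]}';python3 go.py 532 391.5 0 23
```

```text
tcp_pos: [472.7, -13.3, 24.6]
tool_rot: [3.142, 0.0, 0.001]
wrist_force: [0.2, -0.1, 0.5]
t: 11.33
tcp_pos: [472.2, -13.7, 25.0]
tool_rot: [3.141, -0.001, -0.0]
wrist_force: [-0.4, 0.2, 3.1]
width: 42.6
finger_force: 30.0
t: 11.83
tcp_pos: [472.9, -13.8, 136.0]
tool_rot: [3.141, -0.004, -0.0]
wrist_force: [0.4, 0.0, -1.3]
width: 42.7
finger_force: 30.0
at [472.9 -13.8 136. ] -0.0 rz -0.0 dx 59.1 dy -405.3 dz 113.0 len 410 j6 1.38 F [ 0.4  0.  -1.3]
```

```bash
python3 -m creep '{"dx":[0, 8.1, 8.1, 8.1, 8.1, 8.1, 8.1, 8.1, 8.1, 8.1], "dy":[0, -33.2, -33.2, -33.2, -33.2, -33.2, -33.2, -33.2, -33.2, -33.2], "dz":[0, 0, 0, 0, 0, 0, 0, 0, 0, 0], "ax":[0, 0, 0, 0, 0, 0, 0, 0, 0, 0], "ay":[0, 0, 0, 0, 0, 0, 0, 0, 0, 0], "az":[-0.094, 0, 0, 0, 0, 0, 0, 0, 0, 0], "jaw":[30, 30, 30, 30, 30, 30, 30, 30, 30, 30]}' >/dev/null; python3 -m creep '{"dx":[8.1, 8.1, 8.1, 0, 0], "dy":[-33.2, -33.2, -33.2, 0, 0], "dz":[0, 0, 0, 0, 0], "ax":[0, 0, 0, 0, 0], "ay":[0, 0, 0, 0, 0], "az":[0, 0, 0, 0, 0], "jaw":[30, 30, 30, 30, 30]}'|sed -n 1,3p;python3 go.py 532 391.5 0.094 30
```

```text
t: 13.08
tcp_pos: [530.2, 393.3, 131.8]
tool_rot: [3.14, 0.003, 0.096]
at [530.2 393.3 131.8] 0.096 rz 0.002 dx 1.6 dy 1.9 dz 101.8 len 3 j6 2.0 F [-0.3 -0.4 -2.4]
```

```bash
python3 -m creep '{"dx":[1.6, 0, 0, 0, 0, 0, 0, 0], "dy":[1.9, 0, 0, 0, 0, 0, 0, 0], "dz":[25, 25, 25, 15, 7, 3.5, 0, 0], "ax":[0, 0, 0, 0, 0, 0, 0, 0], "ay":[0, 0, 0, 0, 0, 0, 0, 0], "az":[0, 0, 0, 0, 0, 0, 0, 0], "jaw":[30, 30, 30, 30, 30, 30, 30, 30]}'; python3 -m creep '{"dx":[0, 0, 0, 0], "dy":[0, 0, 0, 0], "dz":[0, 0, 0, 0], "ax":[0, 0, 0, 0], "ay":[0, 0, 0, 0], "az":[0, 0, 0, 0], "jaw":[49, 49, 49, 49]}';python3 -m creep '{"dx":[0, 0, 0, 0, 0, 0], "dy":[0, 0, 0, 0, 0, 0], "dz":[-25, -30, -30, -30, 0, 0], "ax":[0, 0, 0, 0, 0, 0], "ay":[0, 0, 0, 0, 0, 0], "az":[0, 0, 0, 0, 0, 0], "jaw":[49, 49, 49, 80, 80, 80]}';python3 cap.py y1;python3 go.py 379.2 -287 0.395 80
```

```text
t: 13.75
tcp_pos: [533.8, 390.2, 35.0]
tool_rot: [-3.141, -0.001, 0.093]
wrist_force: [-0.5, 0.1, -1.3]
width: 42.9
finger_force: 30.0
t: 14.08
tcp_pos: [533.5, 390.5, 34.9]
tool_rot: [-3.141, -0.001, 0.094]
wrist_force: [0.0, -0.4, 0.3]
width: 48.8
finger_force: 0.0
t: 14.58
tcp_pos: [534.2, 391.0, 151.7]
tool_rot: [-3.14, -0.005, 0.094]
wrist_force: [0.5, 0.9, -0.7]
width: 64.6
finger_force: 0.0
at [533.2 390.4 149.6] 0.094 rz -0.301 dx -402.8 dy 566.0 dz 69.6 len 695 j6 1.99 F [-0.   0.6 -0.9]
```

View pics/y1.png

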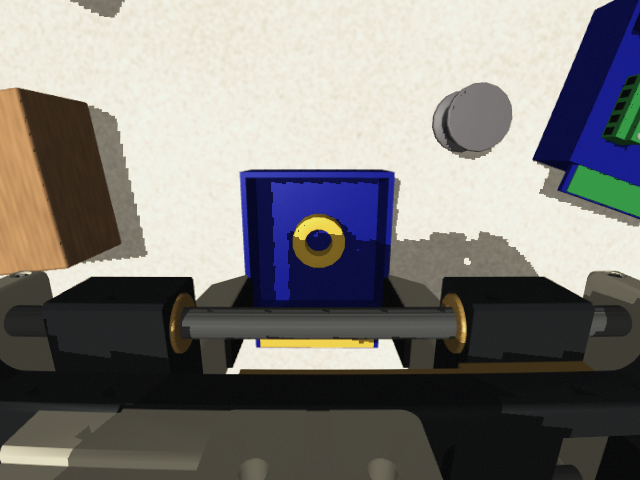

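The core lies inside the yellow bin at (318,241). The capacitor is next.

```bash
python3 -m creep '{"dx":[0, 0, 0, -22.4, -22.4, -22.4, -22.4, -22.4, -22.4, -22.4], "dy":[0, 0, 0, 31.4, 31.4, 31.4, 31.4, 31.4, 31.4, 31.4], "dz":[0, 0, 0, 0, 0, 0, 0, 0, 0, 0], "ax":[0, 0, 0, 0, 0, 0, 0, 0, 0, 0], "ay":[0, 0, 0, 0, 0, 0, 0, 0, 0, 0], "az":[-0.1, -0.1, -0.1, 0, 0, 0, 0, 0, 0, 0], "jaw":[80, 80, 80, 80, 80, 80, 80, 80, 80, 80]}' >/dev/null; python3 -m creep '{"dx":[-22.4, -22.4, -22.4, -22.4, -22.4, -22.4, -22.4, -22.4, -22.4, -22.4], "dy":[31.4, 31.4, 31.4, 31.4, 31.4, 31.4, 31.4, 31.4, 31.4, 31.4], "dz":[0, 0, 0, 0, 0, 0, 0, 0, 0, 0], "ax":[0, 0, 0, 0, 0, 0, 0, 0, 0, 0], "ay":[0, 0, 0, 0, 0, 0, 0, 0, 0, 0], "az":[0, 0, 0, 0, 0, 0, 0, 0, 0, 0], "jaw":[80, 80, 80, 80, 80, 80, 80, 80, 80, 80]}' >/dev/null;python3 -m creep '{"dx":[-22.4, 0, 0], "dy":[31.4, 0, 0], "dz":[0, 0, 0], "ax":[0, 0, 0], "ay":[0, 0, 0], "az":[0, 0, 0], "jaw":[60, 60, 60]}'|sed -n 1,3p; python3 cap.py k1
python3 - <<'E'
from h import *
v=load("k1");q=top(v,(379,-287),30,4,rows=480,rad=40)
if q: print(rect(v,q[0],q[1]),q[1:])
E
python3 go.py 379.2 -287 0.395 25
```

```text
t: 16.55
tcp_pos: [376.5, -287.2, 147.7]
tool_rot: [-3.139, 0.001, 0.39]
(array([ 379.38953889, -287.6322596 ]), (41.91001892089844, 21.61031723022461), np.float64(0.40181325118681593)) (np.float64(30.52197805502326), np.False_)
at [ 376.8 -285.8  147.8] 0.392 rz -0.003 dx 1.8 dy 2.0 dz 122.8 len 3 j6 0.37 F [0.6 0.5 0.6]
```

```bash
python3 -m creep '{"dx":[2, 0, 0, 0, 0, 0, 0], "dy":[2.4, 0, 0, 0, 0, 0, 0], "dz":[33, 33, 33, 14, 10, 0, 0], "ax":[0, 0, 0, 0, 0, 0, 0], "ay":[0, 0, 0, 0, 0, 0, 0], "az":[0, 0, 0, 0, 0, 0, 0], "jaw":[60, 60, 60, 60, 60, 60, 60]}'|sed -n 2,4p; python3 -m creep '{"dx":[0, 0, 0, 0, 0, 0, 0, 0], "dy":[0, 0, 0, 0, 0, 0, 0, 0], "dz":[0, 0, 0, 0, 0, 0, 0, 0], "ax":[0, 0, 0, 0, 0, 0, 0, 0], "ay":[0, 0, 0, 0, 0, 0, 0, 0], "az":[0, 0, 0, 0, 0, 0, 0, 0], "jaw":[12, 12, 12, 12, 12, 12, 12, 12]}'; python3 -m creep '{"dx":[0, 0, 0, 0, 0, 0], "dy":[0, 0, 0, 0, 0, 0], "dz":[-27, -27, -27, -27, 0, 0], "ax":[0, 0, 0, 0, 0, 0], "ay":[0, 0, 0, 0, 0, 0], "az":[0.1, 0.1, 0.1, 0, 0, 0], "jaw":[12, 12, 12, 12, 12, 12]}'|tail -2;python3 go.py 647 -129.5 0.097 31
```

```text
tcp_pos: [380.9, -286.8, 26.3]
tool_rot: [-3.141, 0.0, 0.395]
wrist_force: [0.4, -0.2, 0.8]
t: 17.85
tcp_pos: [380.6, -287.9, 26.4]
tool_rot: [3.141, -0.0, 0.394]
wrist_force: [-0.4, 0.7, 3.5]
width: 21.9
finger_force: 30.0
width: 21.8
finger_force: 30.0
at [ 381.  -288.3  135.4] 0.094 rz -0.003 dx 280.1 dy -132.3 dz 104.4 len 310 j6 0.67 F [-0.1  0.9 -2. ]
```

```bash
python3 -m creep '{"dx":[31.1, 31.1, 31.1, 31.1, 31.1, 31.1, 31.1, 31.1, 31.1, 0], "dy":[-14.7, -14.7, -14.7, -14.7, -14.7, -14.7, -14.7, -14.7, -14.7, 0], "dz":[0, 0, 0, 0, 0, 0, 0, 0, 0, 0], "ax":[0, 0, 0, 0, 0, 0, 0, 0, 0, 0], "ay":[0, 0, 0, 0, 0, 0, 0, 0, 0, 0], "az":[0, 0, 0, 0, 0, 0, 0, 0, 0, 0], "jaw":[12, 12, 12, 12, 12, 12, 12, 12, 12, 12]}' |sed -n 2,2p; python3 -m creep '{"dx":[0, 0, 0, 0, 0, 0, 0, 0], "dy":[0, 0, 0, 0, 0, 0, 0, 0], "dz":[25, 25, 25, 18, 7, 3, 0, 0], "ax":[0, 0, 0, 0, 0, 0, 0, 0], "ay":[0, 0, 0, 0, 0, 0, 0, 0], "az":[0, 0, 0, 0, 0, 0, 0, 0], "jaw":[12, 12, 12, 12, 12, 12, 12, 12]}'; python3 -m creep '{"dx":[0, 0, 0, 0], "dy":[0, 0, 0, 0], "dz":[0, 0, 0, 0], "ax":[0, 0, 0, 0], "ay":[0, 0, 0, 0], "az":[0, 0, 0, 0], "jaw":[40, 40, 40, 40]}'|tail -2;python3 -m creep '{"dx":[0, 0, 0, 0, 0, 0, 0], "dy":[0, 0, 0, 0, 0, 0, 0], "dz":[-25, -30, -30, -30, -30, 0, 0], "ax":[0, 0, 0, 0, 0, 0, 0], "ay":[0, 0, 0, 0, 0, 0, 0], "az":[0, 0, 0, 0, 0, 0, 0], "jaw":[40, 40, 40, 92, 92, 92, 92]}'|sed -n 2p;python3 cap.py r1;python3 go.py 448.4 163.4 -0.313 100
```

```text
tcp_pos: [650.2, -125.7, 131.5]
t: 19.85
tcp_pos: [646.3, -129.9, 30.5]
tool_rot: [-3.141, 0.001, 0.094]
wrist_force: [-0.2, -0.3, 0.2]
width: 21.6
finger_force: 30.0
width: 39.2
finger_force: 0.0
tcp_pos: [647.8, -130.1, 178.6]
at [ 646.8 -129.8  176.5] 0.094 rz 0.407 dx -279.0 dy -217.9 dz 76.5 len 354 j6 1.16 F [ 0.8 -0.1 -0.9]
```

View pics/r1.png

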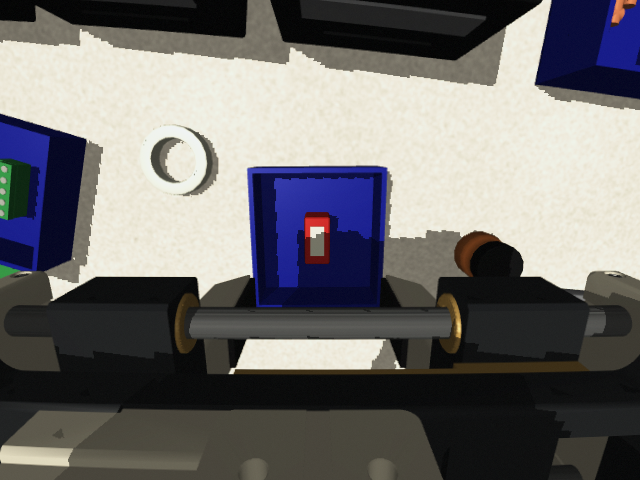

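The capacitor stands inside the red bin at (316,238). Next I measure the empty deck from two places.

```bash
python3 -m creep '{"dx":[0, -19, -19, -19, -19, -19, -19, -19, 0, 0], "dy":[0, 32, 32, 32, 32, 32, 32, 32, 0, 0], "dz":[0, -9, -9, -9, -9, -9, -9, -9, 0, 0], "ax":[0, 0, 0, 0, 0, 0, 0, 0, 0, 0], "ay":[0, 0, 0, 0, 0, 0, 0, 0, 0, 0], "az":[0.094, 0, 0, 0, 0, 0, 0, 0, 0, 0], "jaw":[92, 92, 92, 92, 92, 92, 92, 92, 92, 92]}'|sed -n 1,3p;python3 cap.py d1; python3 -m creep '{"dx":[0, 0, 0, 0, 0, 0], "dy":[20, 20, 20, 0, 0, 0], "dz":[0, 0, 0, 0, 0, 0], "ax":[0, 0, 0, 0, 0, 0], "ay":[0, 0, 0, 0, 0, 0], "az":[0, 0, 0, 0, 0, 0], "jaw":[92, 92, 92, 92, 92, 92]}'|sed -n 1,3p;python3 cap.py d2;  python3 - <<'E'
from h import *
O=[]
for w in("w1","d1","d2"):
    v=load(w);q=top(v,(545,-408),70,5)
    print(w,rect(v,q[0],q[1]),q[1:])
    # pad: dark inside
    m=((cv2.cvtColor(v[1],cv2.COLOR_BGR2GRAY)<60)&(cv2.erode(q[0],np.ones((5,5)))>0)).astype(np.uint8)
    print("  pad",rect(v,m,70.))
    n=max(cv2.findContours(m,0,1)[0],key=cv2.contourArea);b=cv2.boxPoints(cv2.minAreaRect(n))
    # pad corners: quad approx
    ap=cv2.approxPolyDP(n,0.05*cv2.arcLength(n,True),True).reshape(-1,2);ap=ap[np.argsort(np.arctan2(*(ap-ap.mean(0)).T))];O.append((v[0],ap));print("  ",ap.tolist())
if all(len(a)==4 for _,a in O):
    for i in range(4):print(tri([(c,a[i]) for c,a in O]))
E
```

```text
t: 21.65
tcp_pos: [512.3, -355.2, 237.7]
tool_rot: [-3.14, 0.002, -0.004]
t: 22.2
tcp_pos: [514.4, -411.9, 238.1]
tool_rot: [-3.139, 0.001, 0.001]
w1 (array([ 546.42443044, -407.81495025]), (128.73068237304688, 91.49301147460938), np.float64(0.0010471724956361078)) (np.float64(69.88530227868014), np.False_)
  pad (array([ 545.9885596 , -409.30703184]), (109.49842071533203, 66.5935287475586), np.float64(0.004329883033325541))
   [[486, 104], [471, 207], [528, 207], [543, 105]]
d1 (array([ 546.33808561, -409.68202048]), (129.0069122314453, 89.06700897216797), np.float64(0.004006681387314604)) (np.float64(69.93145934183413), np.False_)
  pad (array([ 545.65771028, -409.70340043]), (109.35623931884766, 66.49788665771484), np.float64(-0.00040466732763754025))
   [[343, 130], [341, 247], [410, 252], [419, 130]]
d2 (array([ 546.18759152, -409.70886511]), (127.57501983642578, 89.687255859375), np.float64(0.0007350483904142884)) (np.float64(69.9041483404068), np.False_)
  pad (array([ 546.09826925, -409.67723516]), (109.52220153808594, 66.01185607910156), np.float64(0.0005420893982310782))
   [[278, 133], [281, 254], [351, 254], [354, 134]]
(array([ 599.59928771, -377.34339676,   77.05463383]), [0.4997885310169186, 0.9182065396907318, 0.556360550705461])
(array([ 493.0071112 , -376.87265321,   69.15672352]), [0.9255520825076791, 2.7721272766980434, 1.8590688736817065])
(array([ 491.60848511, -442.09612949,   69.84285637]), [0.8832425004175551, 0.8954808936683092, 0.6601725626781461])
(array([ 600.02173956, -442.58402499,   69.3435256 ]), [0.3790858866052415, 0.34046700669434227, 0.7144579487094697])
```

View pics/d2.png

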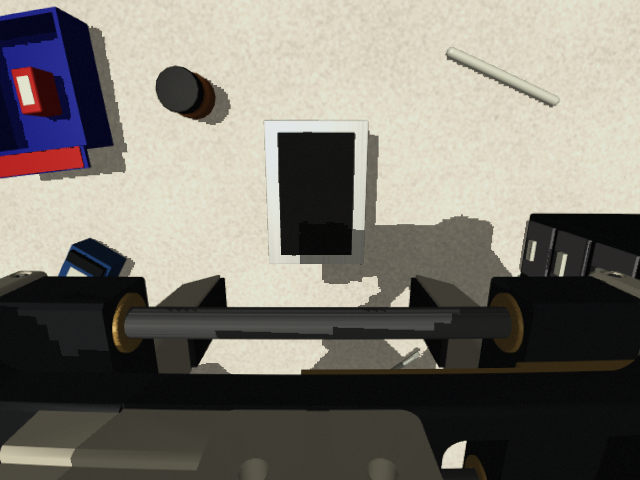

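The deck is at (316,192) in d2: centre (546, -409.7), yaw 0, z 70.

```bash
python3 -m creep '{"dx":[0, 0, 0], "dy":[0, 0, 0], "dz":[0, 0, 0], "ax":[0, 0, 0], "ay":[0, 0, 0], "az":[0.105, 0.104, 0.104], "jaw":[92, 92, 92]}'>/dev/null; python3 go.py 445 163.4 -0.313 150
```

```text
at [ 514.3 -412.2  239.3] -0.317 rz -0.004 dx -243.2 dy -526.3 dz 89.3 len 580 j6 1.1 F [-0.1 -0.8  0.9]
```

```bash
python3 -m creep '{"dx":[-15.2, -15.2, -15.2, -15.2, -15.2, -15.2, -15.2, -15.2, -15.2, -15.2], "dy":[-32.9, -32.9, -32.9, -32.9, -32.9, -32.9, -32.9, -32.9, -32.9, -32.9], "dz":[5.6, 5.6, 5.6, 5.6, 5.6, 5.6, 5.6, 5.6, 5.6, 5.6], "ax":[0, 0, 0, 0, 0, 0, 0, 0, 0, 0], "ay":[0, 0, 0, 0, 0, 0, 0, 0, 0, 0], "az":[0, 0, 0, 0, 0, 0, 0, 0, 0, 0], "jaw":[92, 92, 92, 92, 92, 92, 92, 92, 92, 92]}'>/dev/null; python3 -m creep '{"dx":[-15.2, -15.2, -15.2, -15.2, -15.2, -15.2, 0, 0, 0], "dy":[-32.9, -32.9, -32.9, -32.9, -32.9, -32.9, 0, 0, 0], "dz":[5.6, 5.6, 5.6, 5.6, 5.6, 5.6, 0, 0, 0], "ax":[0, 0, 0, 0, 0, 0, 0, 0, 0], "ay":[0, 0, 0, 0, 0, 0, 0, 0, 0], "az":[0, 0, 0, 0, 0, 0, 0, 0, 0], "jaw":[92, 92, 92, 92, 92, 92, 92, 92, 92]}'|sed -n 1,3p;python3 cap.py v1;  python3 - <<'E'
from h import *
v=load("v1");q=top(v,(448.4,163.4),40,4,rows=400,rad=75)
print(rect(v,q[0],q[1]),q[1:])
E
python3 go.py 448.4 163.4 -0.313 24
```

```text
t: 24.08
tcp_pos: [444.1, 162.3, 149.8]
tool_rot: [3.141, -0.0, -0.311]
(array([448.97566628, 163.01044822]), (98.71918487548828, 55.38309097290039), np.float64(-0.3128439300965892)) (np.float64(40.453453672189234), np.False_)
at [444.4 161.7 149.8] -0.313 rz 0.0 dx 3.2 dy -2.9 dz 125.8 len 4 j6 2.07 F [-0.3 -0.  -0.2]
```

View pics/v1.png

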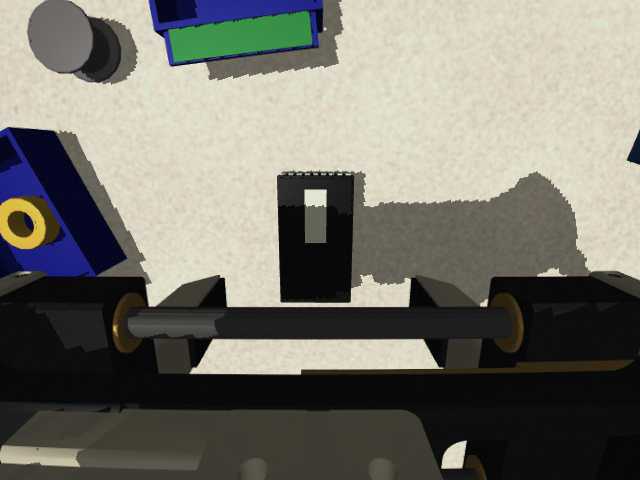

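The drive is centred between the open fingers at (315,238), with clearance on both sides.

```bash
python3 -m creep '{"dx":[3.6, 0, 0, 0, 0, 0, 0, 0], "dy":[-2.6, 0, 0, 0, 0, 0, 0, 0], "dz":[33, 33, 30, 18, 8, 3, 0, 0], "ax":[0, 0, 0, 0, 0, 0, 0, 0], "ay":[0, 0, 0, 0, 0, 0, 0, 0], "az":[0, 0, 0, 0, 0, 0, 0, 0], "jaw":[92, 92, 92, 92, 92, 92, 92, 92]}'|sed -n 2,4p; python3 -m creep '{"dx":[0, 0, 0, 0, 0, 0, 0, 0], "dy":[0, 0, 0, 0, 0, 0, 0, 0], "dz":[0, 0, 0, 0, 0, 0, 0, 0], "ax":[0, 0, 0, 0, 0, 0, 0, 0], "ay":[0, 0, 0, 0, 0, 0, 0, 0], "az":[0, 0, 0, 0, 0, 0, 0, 0], "jaw":[40, 40, 40, 40, 40, 40, 40, 40]}'; python3 -m creep '{"dx":[0, 0, 0, 0, 0, 0, 0, 0, 0], "dy":[0, 0, 0, 0, 0, 0, 0, 0, 0], "dz":[-5, -15, -20, -30, -30, -30, -20, 0, 0], "ax":[0, 0, 0, 0, 0, 0, 0, 0, 0], "ay":[0, 0, 0, 0, 0, 0, 0, 0, 0], "az":[0, 0, 0, 0, 0, 0, 0, 0, 0], "jaw":[40, 40, 40, 40, 40, 40, 40, 40, 40]}';python3 go.py 546 -409.7 0 110
```

```text
tcp_pos: [449.8, 163.0, 25.7]
tool_rot: [-3.141, -0.002, -0.314]
wrist_force: [0.2, 0.3, 0.8]
t: 25.47
tcp_pos: [448.8, 163.3, 24.7]
tool_rot: [3.141, -0.0, -0.313]
wrist_force: [-1.3, -0.9, 3.3]
width: 56.0
finger_force: 30.0
t: 26.22
tcp_pos: [448.7, 163.3, 174.6]
tool_rot: [-3.141, -0.001, -0.313]
wrist_force: [0.2, -0.1, -5.6]
width: 56.4
finger_force: 30.0
at [448.7 163.3 174.6] -0.313 rz -0.313 dx 97.3 dy 573.0 dz 64.6 len 581 j6 2.07 F [ 0.2 -0.1 -5.6]
```

```bash
python3 -m creep '{"dx":[0, 0, 0, 5.1, 5.1, 5.1, 5.1, 5.1, 5.1, 5.1], "dy":[0, 0, 0, 30.1, 30.1, 30.1, 30.1, 30.1, 30.1, 30.1], "dz":[0, 0, 0, 0, 0, 0, 0, 0, 0, 0], "ax":[0, 0, 0, 0, 0, 0, 0, 0, 0, 0], "ay":[0, 0, 0, 0, 0, 0, 0, 0, 0, 0], "az":[-0.105, -0.104, -0.104, 0, 0, 0, 0, 0, 0, 0], "jaw":[40, 40, 40, 40, 40, 40, 40, 40, 40, 40]}'>/dev/null; python3 -m creep '{"dx":[5.1, 5.1, 5.1, 5.1, 5.1, 5.1, 5.1, 5.1, 5.1, 5.1], "dy":[30.1, 30.1, 30.1, 30.1, 30.1, 30.1, 30.1, 30.1, 30.1, 30.1], "dz":[0, 0, 0, 0, 0, 0, 0, 0, 0, 0], "ax":[0, 0, 0, 0, 0, 0, 0, 0, 0, 0], "ay":[0, 0, 0, 0, 0, 0, 0, 0, 0, 0], "az":[0, 0, 0, 0, 0, 0, 0, 0, 0, 0], "jaw":[40, 40, 40, 40, 40, 40, 40, 40, 40, 40]}'>/dev/null; python3 -m creep '{"dx":[5.1, 5.1, 0, 0, 0, 0], "dy":[30.1, 30.1, 0, 0, 0, 0], "dz":[0, 0, 10, 0, 0, 0], "ax":[0, 0, 0, 0, 0, 0], "ay":[0, 0, 0, 0, 0, 0], "az":[0, 0, 0, 0, 0, 0], "jaw":[40, 40, 40, 40, 40, 40]}'; python3 cap.py p1
python3 - <<'E'
from h import *
v=load("p1")
X=zmap(v[0],v[2]);s=r.get_state()
m=((abs(X[...,2]-s["tcp_pos"][2]-15.5)<4)&(np.hypot(X[...,0]-s["tcp_pos"][0],X[...,1]-s["tcp_pos"][1])<70)).astype(np.uint8);m[:, :250]=0;m[:,390:]=0
n,l,st,_=cv2.connectedComponentsWithStats(m);k=1+np.argmax(st[1:,4]);m=(l==k).astype(np.uint8);z=np.median(X[...,2][m>0])
print("held",rect(v,m,z),z,st[k],s["tcp_pos"])
q=top(v,(546,-409.7),70,5,rows=272);print(q and (rect(v,q[0],q[1]),q[1:]))
E
python3 go.py 546 -409.7 0 97
```

```text
t: 28.38
tcp_pos: [545.2, -407.1, 162.9]
tool_rot: [-3.139, 0.002, 0.001]
wrist_force: [0.1, 0.1, -3.7]
width: 55.8
finger_force: 30.0
held (array([ 575.80868978, -407.54678439]), (54.95057678222656, 39.7627067565918), np.float64(-1.5694518595670433)) 178.54030730490473 [  250   206   140   101 13816] [ 545.55489968 -407.24110365  163.8823891 ]
((array([ 595.95443781, -409.59299169]), (89.60404205322266, 30.04673957824707), np.float64(-1.5703013307127038)), (np.float64(69.11651623011345), np.False_))
at [ 545.6 -407.2  163.9] 0.001 rz 0.001 dx 0.4 dy 2.5 dz 66.9 len 2 j6 0.82 F [ 0.4  0.4 -4.9]
```

```bash
python3 -m creep '{"dx":[0.7, 0, 0, 0, 0, 0, 0, 0, 0, 0], "dy":[2.3, 0, 0, 0, 0, 0, 0, 0, 0, 0], "dz":[12, 18, 18, 11, 4, 2, 2, 2, 0, 0], "ax":[0, 0, 0, 0, 0, 0, 0, 0, 0, 0], "ay":[0, 0, 0, 0, 0, 0, 0, 0, 0, 0], "az":[0, 0, 0, 0, 0, 0, 0, 0, 0, 0], "jaw":[40, 40, 40, 40, 40, 40, 40, 40, 40, 40]}'|sed -n 2,4p;python3 -m creep '{"dx":[0, 0, 0, 0, 0, 0, 0], "dy":[0, 0, 0, 0, 0, 0, 0], "dz":[2, 2, 2, 2, 2, 0, 0], "ax":[0, 0, 0, 0, 0, 0, 0], "ay":[0, 0, 0, 0, 0, 0, 0], "az":[0, 0, 0, 0, 0, 0, 0], "jaw":[40, 40, 40, 40, 40, 40, 40]}'|sed -n 2,4p;python3 -m creep '{"dx":[0, 0, 0, 0, 0, 0], "dy":[0, 0, 0, 0, 0, 0], "dz":[2, 2, 2, 0, 0, 0], "ax":[0, 0, 0, 0, 0, 0], "ay":[0, 0, 0, 0, 0, 0], "az":[0, 0, 0, 0, 0, 0], "jaw":[40, 40, 40, 40, 40, 40]}'|sed -n 2,4p
```

```text
tcp_pos: [546.5, -411.1, 96.3]
tool_rot: [3.141, -0.001, -0.0]
wrist_force: [-0.5, -0.1, -5.1]
tcp_pos: [546.3, -411.0, 85.6]
tool_rot: [3.141, -0.0, -0.0]
wrist_force: [0.6, -0.6, -3.6]
tcp_pos: [546.3, -411.0, 79.8]
tool_rot: [3.141, -0.0, -0.0]
wrist_force: [0.1, -0.0, -2.5]
```

```bash
python3 -m creep '{"dx":[0, 0, 0, 0, 0, 0, 0], "dy":[0, 0, 0, 0, 0, 0, 0], "dz":[2, 2, 2, 2, 0, 0, 0], "ax":[0, 0, 0, 0, 0, 0, 0], "ay":[0, 0, 0, 0, 0, 0, 0], "az":[0, 0, 0, 0, 0, 0, 0], "jaw":[40, 40, 40, 40, 40, 40, 40]}'|sed -n 2,4p;for i in 1 2 3 4; do python3 -m creep '{"dx":[0], "dy":[0], "dz":[0], "ax":[0], "ay":[0], "az":[0], "jaw":[40]}' |sed -n '2p;4p'; done
```

```text
tcp_pos: [546.3, -411.0, 71.7]
tool_rot: [3.141, -0.0, -0.0]
wrist_force: [-1.0, -1.2, 0.2]
tcp_pos: [546.3, -411.0, 71.8]
wrist_force: [-0.1, 0.3, 0.1]
tcp_pos: [546.3, -411.0, 71.8]
wrist_force: [0.5, -0.6, 0.5]
tcp_pos: [546.3, -411.0, 71.7]
wrist_force: [0.4, -0.8, 0.7]
tcp_pos: [546.3, -411.0, 71.7]
wrist_force: [-0.3, -0.8, -0.6]
```

```bash
python3 -m creep '{"dx":[0, 0, 0, 0, 0], "dy":[0, 0, 0, 0, 0], "dz":[0, 0, 0, 0, 0], "ax":[0, 0, 0, 0, 0], "ay":[0, 0, 0, 0, 0], "az":[0, 0, 0, 0, 0], "jaw":[60, 64, 68, 74, 74]}'|sed -n '2p;4,5p';python3 -m creep '{"dx":[0, 0, 0, 0, -8, -8, -10, 0, 0, 0], "dy":[0, 0, 0, 0, 0, 0, 0, 0, 0, 0], "dz":[-15, -25, -30, -30, -35, -20, 0, 0, 0, 0], "ax":[0, 0, 0, 0, 0, 0, 0, 0, 0, 0], "ay":[0, 0, 0, 0, 0, 0, 0, 0, 0, 0], "az":[0, 0, 0, 0, 0, 0, 0, 0, 0, 0], "jaw":[74, 74, 74, 74, 74, 92, 92, 92, 92, 92]}'|sed -n 1,3p;python3 cap.py e1;python3 -m creep '{"dx":[0, 0, 0, 0, 0], "dy":[-20, -20, 0, 0, 0], "dz":[0, 0, 0, 0, 0], "ax":[0, 0, 0, 0, 0], "ay":[0, 0, 0, 0, 0], "az":[0, 0, 0, 0, 0], "jaw":[92, 92, 92, 92, 92]}' >/dev/null;python3 cap.py e2;  python3 - <<'E'
from h import *
for w in("e1","e2"):
    v=load(w)
    for nm,h in(("deck",47),("drive",88)):
        q=top(v,(545,-409),h,8);print(w,nm,rect(v,q[0],q[1]),q[1:])
    X=zmap(v[0],v[2]);u=project(v[0],[[546,-409.7,88]])[0].round().astype(int);print(u)
E
cp pics/e1.png pics/e1v.png
```

```text
tcp_pos: [546.3, -410.9, 71.6]
wrist_force: [-0.2, -0.1, 0.5]
width: 73.4
t: 32.52
tcp_pos: [520.3, -410.5, 225.5]
tool_rot: [-3.14, 0.001, -0.0]
e1 deck (array([ 546.28521381, -409.60640663]), (127.79900360107422, 89.98381805419922), np.float64(-0.0002111886744432836)) (np.float64(45.34761289802932), np.False_)
e1 drive (array([ 547.13561991, -410.64158527]), (99.60502624511719, 55.500572204589844), np.float64(-0.00023728765312606013)) (np.float64(87.19572447461455), np.False_)
[317 208]
e2 deck (array([ 546.18417453, -409.64166338]), (129.32847595214844, 89.87289428710938), np.float64(-0.0020445087688538313)) (np.float64(45.4682909048788), np.False_)
e2 drive (array([ 547.05743769, -410.29904329]), (99.17176818847656, 55.94102096557617), np.float64(-0.00144050383362386)) (np.float64(87.183816511415), np.False_)
[365 208]
```

View pics/e1v.png

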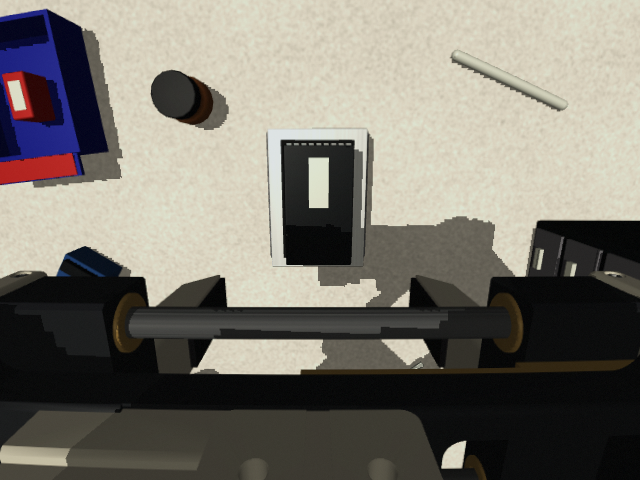

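The drive lies square on the deck at (318,202), within 1 mm of centre. Its top is at 87 mm. Now the controller.

```bash
python3 -m creep '{"dx":[0, 0, 0, 0, 0, 0], "dy":[0, 0, 0, 0, 0, 0], "dz":[0, 0, 0, 0, 0, 0], "ax":[0, 0, 0, 0, 0, 0], "ay":[0, 0, 0, 0, 0, 0], "az":[0.1134, 0.1134, 0.1134, 0.1134, 0.1134, 0], "jaw":[92, 92, 92, 92, 92, 92]}'>/dev/null; python3 go.py 443 -145.5 -0.567 150
```

```text
at [ 520.2 -371.8  226.2] -0.572 rz -0.005 dx -186.6 dy -149.5 dz 76.2 len 239 j6 1.4 F [ 1.   0.5 -0.8]
```

```bash
python3 -m creep '{"dx":[-26.7, -26.7, -26.7, -26.7, -26.7, -26.7, -26.7, 0, 0, 0], "dy":[-21.4, -21.4, -21.4, -21.4, -21.4, -21.4, -21.4, 0, 0, 0], "dz":[10.9, 10.9, 10.9, 10.9, 10.9, 10.9, 10.9, 0, 0, 0], "ax":[0, 0, 0, 0, 0, 0, 0, 0, 0, 0], "ay":[0, 0, 0, 0, 0, 0, 0, 0, 0, 0], "az":[0, 0, 0, 0, 0, 0, 0, 0, 0, 0], "jaw":[92, 92, 92, 92, 92, 92, 92, 92, 92, 92]}'|sed -n 1,3p;python3 cap.py b1;  python3 - <<'E'
from h import *
v=load("b1");q=top(v,(446,-147),35,7,rows=400,rad=55)
print(rect(v,q[0],33),q[1:])
W=cv2.inRange(cv2.cvtColor(v[1],cv2.COLOR_BGR2HSV),np.array((0,0,60)),np.array((180,90,255)))&(cv2.erode(q[0],np.ones((5,5)))*255)
print("label",rect(v,W,33))
E
python3 go.py 446 -147.3 -0.567 25
```

```text
t: 34.37
tcp_pos: [444.1, -145.1, 150.8]
tool_rot: [3.141, -0.002, -0.565]
(array([ 446.24269195, -147.52567867]), (75.541748046875, 47.74040222167969), np.float64(-0.5685806982532005)) (np.float64(33.05781405081696), np.False_)
label (array([ 445.96923455, -147.15221788]), (29.95509147644043, 27.30722999572754), np.float64(1.005136050993077))
at [ 444.2 -145.5  150.9] -0.566 rz 0.001 dx 2.5 dy 0.6 dz 125.9 len 3 j6 1.66 F [ 0.1  0.1 -0.3]
```

View pics/b1.png

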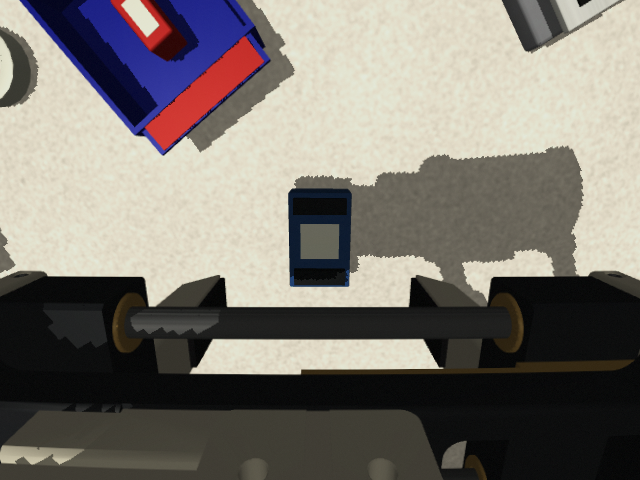

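The controller is centred between the fingers at (320,238).

```bash
python3 -m creep '{"dx":[2.6, 0, 0, 0, 0, 0, 0, 0], "dy":[0.6, 0, 0, 0, 0, 0, 0, 0], "dz":[33, 33, 30, 18, 8, 3, 0, 0], "ax":[0, 0, 0, 0, 0, 0, 0, 0], "ay":[0, 0, 0, 0, 0, 0, 0, 0], "az":[0, 0, 0, 0, 0, 0, 0, 0], "jaw":[92, 92, 92, 92, 80, 80, 80, 80]}'|sed -n 2,4p; python3 -m creep '{"dx":[0, 0, 0, 0, 0, 0, 0, 0], "dy":[0, 0, 0, 0, 0, 0, 0, 0], "dz":[0, 0, 0, 0, 0, 0, 0, 0], "ax":[0, 0, 0, 0, 0, 0, 0, 0], "ay":[0, 0, 0, 0, 0, 0, 0, 0], "az":[0, 0, 0, 0, 0, 0, 0, 0], "jaw":[35, 35, 35, 35, 35, 35, 35, 35]}'; python3 -m creep '{"dx":[0, 0, 0, 0, 0, 0, 0, 0, 0, 0], "dy":[0, 0, 0, 0, 0, 0, 0, 0, 0, 0], "dz":[-5, -15, -20, -30, -30, -30, -25, 0, 0, 0], "ax":[0, 0, 0, 0, 0, 0, 0, 0, 0, 0], "ay":[0, 0, 0, 0, 0, 0, 0, 0, 0, 0], "az":[0, 0.113, 0.0, -0.113, -0.113, -0.113, -0.113, -0.115, -0.113, 0], "jaw":[35, 35, 35, 35, 35, 35, 35, 35, 35, 35]}';python3 go.py 546.6 -410.0 0 130
```

```text
tcp_pos: [446.0, -146.9, 26.3]
tool_rot: [-3.141, -0.002, -0.567]
wrist_force: [0.7, 0.2, 0.9]
t: 35.75
tcp_pos: [445.1, -146.1, 25.6]
tool_rot: [3.141, -0.0, -0.567]
wrist_force: [-1.5, 0.3, 4.1]
width: 47.8
finger_force: 30.0
t: 36.58
tcp_pos: [444.7, -145.8, 180.5]
tool_rot: [-3.141, 0.0, 0.004]
wrist_force: [-1.0, -1.1, -3.5]
width: 47.4
finger_force: 30.0
at [ 444.7 -145.8  180.5] 0.004 rz 0.004 dx 101.9 dy 264.2 dz 50.5 len 283 j6 1.09 F [-1.  -1.1 -3.5]
```

```bash
python3 -m creep '{"dx":[10, 10, 10, 10, 10, 10, 10, 10, 10, 10], "dy":[26, 26, 26, 26, 26, 26, 26, 26, 26, 26], "dz":[0, 0, 0, 0, 0, 0, 0, 0, 0, 0], "ax":[0, 0, 0, 0, 0, 0, 0, 0, 0, 0], "ay":[0, 0, 0, 0, 0, 0, 0, 0, 0, 0], "az":[0.002, 0.002, 0, 0, 0, 0, 0, 0, 0, 0], "jaw":[35, 35, 35, 35, 35, 35, 35, 35, 35, 35]}'>/dev/null; python3 -m creep '{"dx":[0, 0, 0, 0, 0], "dy":[0, 0, 0, 0, 0], "dz":[5, 5, 0, 0, 0], "ax":[0, 0, 0, 0, 0], "ay":[0, 0, 0, 0, 0], "az":[0, 0, 0, 0, 0], "jaw":[35, 35, 35, 35, 35]}'; python3 cap.py q1
python3 - <<'E'
from h import *
v=load("q1")
X=zmap(v[0],v[2]);s=r.get_state();t=s["tcp_pos"]
m=((abs(X[...,2]-t[2]-9.5)<6)&(np.hypot(X[...,0]-t[0],X[...,1]-t[1])<60)).astype(np.uint8);m[:, :250]=0;m[:,390:]=0
n,l,st,_=cv2.connectedComponentsWithStats(m);k=1+np.argmax(st[1:,4]);m=(l==k).astype(np.uint8);z=np.median(X[...,2][m>0])
print("held",rect(v,m,z),z,st[k],t)
for h in(46,87):
    q=top(v,(546,-409.7),h,6,rows=300);print(q and (rect(v,q[0],q[1]),q[1:]))
E
python3 go.py 546.6 -410 0 112
```

```text
t: 37.83
tcp_pos: [544.0, -405.3, 170.4]
tool_rot: [-3.141, 0.0, -0.004]
wrist_force: [-0.5, 0.5, -2.5]
width: 48.1
finger_force: 30.0
held (array([ 567.65820558, -405.93197364]), (58.46731185913086, 33.603729248046875), np.float64(1.5664736168715345)) 177.86229662686807 [ 250  228  140   79 9382] [ 544.1953755  -405.53569082  170.80036628]
((array([ 563.50947463, -409.56923202]), (95.31368255615234, 89.82931518554688), np.float64(-0.00035779569245214564)), (np.float64(45.376233518996685), np.False_))
((array([ 584.8057075 , -410.58452282]), (55.39902114868164, 25.454204559326172), np.float64(1.5670395386031764)), (np.float64(87.12812802169347), np.False_))
at [ 544.2 -405.5  170.8] -0.004 rz -0.004 dx 2.4 dy 4.5 dz 58.8 len 5 j6 0.82 F [ 0.9 -0.2 -1.6]
```

View pics/q1.png

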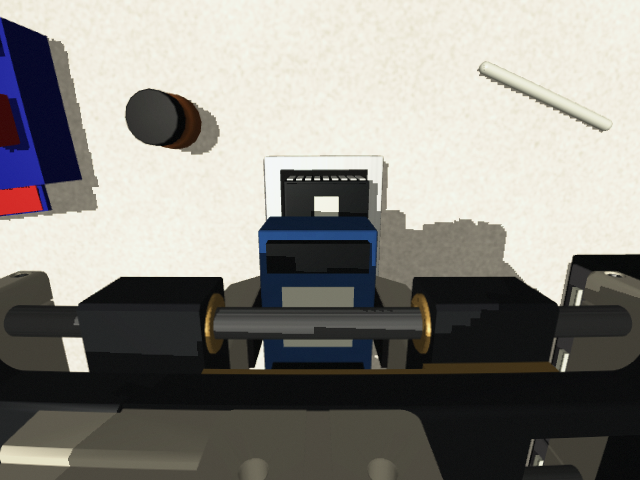

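The held controller is at (318,290), above the drive and aligned with it. A small y correction comes during the descent.

```bash
python3 -m creep '{"dx":[0.6, 0, 0, 0, 0, 0, 0], "dy":[4, 0, 0, 0, 0, 0, 0], "dz":[15, 15, 10, 6, 0, 0, 0], "ax":[0, 0, 0, 0, 0, 0, 0], "ay":[0, 0, 0, 0, 0, 0, 0], "az":[-0.004, 0, 0, 0, 0, 0, 0], "jaw":[35, 35, 35, 35, 35, 35, 35]}'|sed -n 2,4p; python3 go.py 544.6 -410.2 0 112.8
```

```text
tcp_pos: [545.1, -410.7, 125.4]
tool_rot: [3.14, -0.001, -0.0]
wrist_force: [0.2, -0.2, -2.5]
at [ 545.1 -410.7  125.4] -0.0 rz -0.0 dx -0.5 dy -0.5 dz 12.6 len 1 j6 0.81 F [ 0.2 -0.2 -2.5]
```

```bash
python3 -m creep '{"dx":[-0.4, 0, 0, 0, 0, 0, 0, 0, 0, 0], "dy":[-0.4, 0, 0, 0, 0, 0, 0, 0, 0, 0], "dz":[4, 3, 2, 2, 2, 2, 2, 2, 0, 0], "ax":[0, 0, 0, 0, 0, 0, 0, 0, 0, 0], "ay":[0, 0, 0, 0, 0, 0, 0, 0, 0, 0], "az":[0, 0, 0, 0, 0, 0, 0, 0, 0, 0], "jaw":[35, 35, 35, 35, 35, 35, 35, 35, 35, 35]}'|sed -n 2,4p;for i in 1 2 3 4; do python3 -m creep '{"dx":[0], "dy":[0], "dz":[0], "ax":[0], "ay":[0], "az":[0], "jaw":[35]}' |sed -n '2p;4p'; done;python3 -m creep '{"dx":[0, 0, 0, 0, 0], "dy":[0, 0, 0, 0, 0], "dz":[2, 2, 0, 0, 0], "ax":[0, 0, 0, 0, 0], "ay":[0, 0, 0, 0, 0], "az":[0, 0, 0, 0, 0], "jaw":[35, 35, 35, 35, 35]}'|sed -n '2p;4p';for i in 1 2 3 4; do python3 -m creep '{"dx":[0], "dy":[0], "dz":[0], "ax":[0], "ay":[0], "az":[0], "jaw":[35]}' |sed -n '4p'; done
```

```text
tcp_pos: [544.2, -410.0, 105.3]
tool_rot: [3.142, 0.0, -0.0]
wrist_force: [-0.6, -0.1, -1.4]
tcp_pos: [544.3, -410.0, 105.5]
wrist_force: [-0.3, 0.3, -2.2]
tcp_pos: [544.3, -410.0, 105.5]
wrist_force: [-1.2, 0.3, -1.2]
tcp_pos: [544.3, -410.1, 105.5]
wrist_force: [-0.0, 0.4, -2.1]
tcp_pos: [544.3, -410.0, 105.5]
wrist_force: [-0.8, 0.7, -1.8]
tcp_pos: [544.4, -410.1, 101.4]
wrist_force: [0.1, 0.5, -0.3]
wrist_force: [0.8, 0.5, -0.3]
wrist_force: [0.1, -0.4, -1.1]
wrist_force: [0.3, -1.6, -0.2]
wrist_force: [0.5, -1.2, -1.2]
```

```bash
python3 -m creep '{"dx":[0, 0, 0, 0, 0], "dy":[0, 0, 0, 0, 0], "dz":[1.5, 1.5, 0, 0, 0], "ax":[0, 0, 0, 0, 0], "ay":[0, 0, 0, 0, 0], "az":[0, 0, 0, 0, 0], "jaw":[35, 35, 35, 35, 35]}'|sed -n '2p;4p';for i in 1 2 3 4 5 6; do python3 -m creep '{"dx":[0], "dy":[0], "dz":[0], "ax":[0], "ay":[0], "az":[0], "jaw":[35]}' |sed -n '4p'; done
```

```text
tcp_pos: [544.3, -410.1, 98.4]
wrist_force: [1.3, -0.6, -0.8]
wrist_force: [1.0, -1.1, -0.9]
wrist_force: [0.2, -0.4, 0.2]
wrist_force: [0.6, -0.1, -0.9]
wrist_force: [1.0, -0.5, 0.6]
wrist_force: [0.2, -1.4, 0.0]
wrist_force: [0.8, -0.2, -0.0]
```

Now about zero force at the wrist, so I release, back off and verify.

```bash
python3 -m creep '{"dx":[0, 0, 0, 0, 0, 0], "dy":[0, 0, 0, 0, 0, 0], "dz":[0.5, 0, 0, 0, 0, 0], "ax":[0, 0, 0, 0, 0, 0], "ay":[0, 0, 0, 0, 0, 0], "az":[0, 0, 0, 0, 0, 0], "jaw":[48, 52, 56, 62, 66, 66]}'|sed -n '2p;4,5p';python3 -m creep '{"dx":[0, 0, 0, 0, -8, -8, -10, -10, 0, 0], "dy":[0, 0, 0, 0, 0, 0, 0, 0, 0, 0], "dz":[-10, -20, -30, -30, -30, -25, -10, 0, 0, 0], "ax":[0, 0, 0, 0, 0, 0, 0, 0, 0, 0], "ay":[0, 0, 0, 0, 0, 0, 0, 0, 0, 0], "az":[0, 0, 0, 0, 0, 0, 0, 0, 0, 0], "jaw":[66, 66, 66, 66, 74, 92, 92, 92, 92, 92]}'|sed -n 1,3p;python3 -m creep '{"dx":[0, 0, 0, 0], "dy":[0, 0, 0, 0], "dz":[0, 0, 0, 0], "ax":[0, 0, 0, 0], "ay":[0, 0, 0, 0], "az":[0, 0, 0, 0], "jaw":[92, 92, 92, 92]}'>/dev/null;python3 cap.py f1;  python3 - <<'E'
from h import *
v=load("f1")
for nm,h,t in(("deck",32,7),("drive",72,8),("con",104,9)):
    q=top(v,(545,-409),h,t);print(nm,rect(v,q[0],q[1]),q[1:],q[0].sum())
p,_=r.capture("scene");cv2.imwrite("pics/s2.png",p)
a=cv2.resize(v[1][90:290,180:460],None,fx=2,fy=2);b=cv2.resize(p[150:400,80:600],(560,270));cv2.imwrite("pics/f.png",np.vstack([a,b]))
E
```

```text
tcp_pos: [544.2, -410.0, 97.8]
wrist_force: [0.3, 0.1, -0.0]
width: 65.7
t: 42.63
tcp_pos: [507.6, -409.9, 252.5]
tool_rot: [-3.141, 0.001, -0.001]
deck (array([ 545.97345451, -409.59320252]), (127.69035339355469, 90.092529296875), np.float64(-9.986854087797143e-05)) (np.float64(30.380268033716455), np.False_) 4173
drive (array([ 546.87846019, -410.67194582]), (99.6429443359375, 55.76072311401367), np.float64(-0.0001619201942768177)) (np.float64(71.67865106157161), np.False_) 1195
con (array([ 545.98546552, -409.7410871 ]), (75.81696319580078, 47.824005126953125), np.float64(-0.00023835291756209182)) (np.float64(104.77502065300021), np.False_) 5240
```

View pics/f.png

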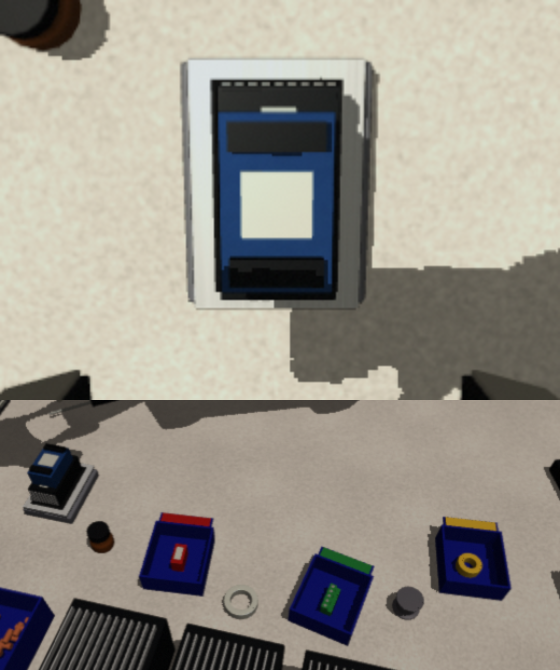

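The stack is square and centred to within 1 mm at (278,190) in the upper crop. The lower crop shows the three parts in their own bins: red (179,555), green (330,598), yellow (469,565). I'm handing in.

```bash
python3 -c "
from rig import r
print(r.job_done())"
```

```text
the job is handed in; nothing more can be done
None
```

The job is handed in at about 43 s of the 131 s allowed: each small part is in the bin with its own colour card, and the drive is on the deck with the controller on top, both square and within about 1 mm of centre at the last camera check.

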